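# Roll-test two tape rollers and reject the one with flats

## Task

One of the two hand rollers has gone flat and rocks: take each in turn, press it lightly (about 10 N, never over 25 N) on the sprung glass plate and roll it along the plate one way through at least one full turn of its wheel. Hang the one that runs smoothly back in the stand, upright with both wings on the rails, and put the one that rocks in the blue reject bin, leaving the tape rolls and the brass weight alone.

Things in the scene. Friction and masses are not known exactly. Their poses are not given: they have to be found in the camera images.
- roller_1: Hand roller 1, about 0.45 kg: aluminium fork, orange handle above, black rubber wheel below. Origin: underside of the wheel, midway; z up along the handle, y along the axle, rolls along x. Cross plate 30 (x) by 94 (y) by 6 mm, underside at z = 44 mm; its ends are the wings that hang in the stand. It runs true or its rubber has two opposite flats 2 mm deep: found only by rolling.
- roller_2: Hand roller 2, about 0.45 kg: aluminium fork, orange handle above, black rubber wheel below. Origin: underside of the wheel, midway; z up along the handle, y along the axle, rolls along x. Cross plate 30 (x) by 94 (y) by 6 mm, underside at z = 44 mm; its ends are the wings that hang in the stand. It runs true or its rubber has two opposite flats 2 mm deep: found only by rolling.
- grip_1 (a point): Point to grip on roller 1: centre of the orange handle, 75 mm above the underside of the wheel; axes as the roller's. Handle 22 mm (x) by 30 mm (y), from 50 to 96 mm above that underside; best taken across the 22 mm.
- grip_2 (a point): Point to grip on roller 2: as for roller 1.
- wheel_1 (a joint): Turn of roller 1's wheel (40 mm diameter, 40 mm wide) about its axle, rad (unlimited, slight drag, starts within 0.4 of 0); rolling 20 mm turns it 1 rad.
- wheel_2 (a joint): Turn of roller 2's wheel, likewise.
- plate_top (a point): Centre of the top of the pale glass test plate, 250 mm long along its x (the way to roll) by 120 mm wide (y), 45 to 70 mm above the bench, with a white line along each long side. It rides on springs on a fixed foot set to a different height each time and moves only up and down.
- plate (a joint): How far the plate is pressed down, m: 0 unloaded, 1 mm for every 4 N (0.45 kg resting on it about 1.1 mm), stop at 12 mm.
- stand: Fixed grey two-berth stand, 210 (x) by 100 mm (y); origin under its centre. Two rails along x, 16 mm wide, centred at y = +41 and -41 mm (66 mm gap), tops 56 mm up. A roller hangs by its wings on the rails, its y along the stand's y, wheel free 12 mm above the bench; the rollers start at about x = -50 and +50 mm.
- bin: Fixed open blue reject bin, 200 mm (x) by 150 mm (y) by 80 mm high, walls and floor 4 mm; origin under its centre.
- tape_white: White tape roll lying flat, 96 mm diameter, 48 mm high; bystander.
- tape_tan: Tan tape roll lying flat, 96 mm diameter, 48 mm high; bystander.
- weight: Brass knobbed weight, 40 mm diameter, 62 mm high; bystander.
Not all that is in view belongs to the job. What is shaped like the roller_1 but pink or turquoise is not meant.

How it is judged:
By the outcome, as a careful person would: the job done as asked, in the order asked, and still so for the second after the job is handed in, with the robot touching nothing.
It also fails if it takes over 72 s, if anything falls off the work surface, if the arm or the gripper's body presses on something with over 40 N, if the wrist force passes 120 N, or if a joint passes its speed limit or range.

## Robot

A 6-joint arm with a two-finger parallel gripper is mounted at the origin on the work surface. World frame = base frame: x ahead of the robot, y to its left, z up, the work surface at z = 0. Lengths are in mm, angles in rad, forces in N, time in s.
With the tool pointing down it reaches from about 350 to 975 mm from the base axis. Payload 7.1 kg.
Tool frame: the origin (TCP) lies at the very end of the fingers, on their centre line; the grasp point (between the pads) lies 19 mm behind it (ctrl.grip_point_offset is the distance from the TCP to the grasp point, in mm); z points along the fingers, y is the direction in which the jaws open and shut (so a half turn about z gives the same grasp; the last joint's range is limited). The gripper opens to 88 mm and grips with 3 to 60 N. Pads are 20 mm wide; open, the fingers measure 115 mm over their backs; the gripper's body (75 mm by 178 mm) begins 61 mm behind the grasp point.
Start: joints at [-1.174, 0.423, 1.63, -0, 1.089, -0.019], TCP at [252.466, -571.722, 222.675] pointing down, gripper open.
Joint ranges: [-3, 3], [-0.9, 2.11], [0.09, 2.58], [-1.31, 4.45], [0.11, 2.69], [-2.54, 2.54]. Speed limits (rad/s): [2.39, 2.39, 3.01, 3.14, 3.14, 3.14].

## Interface

Orientations are given as a rotation vector (axis times angle).
In Python, from workcell import ctrl gives the robot as it stands.
- The arm moves only by the tool move_arm, never from a script. Its argument "increments" is one flat list of numbers, 5 for each row, row after row: the closure in counts, from 0 (fully open) to 255 (shut), then the shift along the tool's x, y, z in mm, then the turn about the tool's z in degrees. In form: [grip, dx, dy, dz, yaw, grip, dx, dy, dz, yaw, ...]. A call has 1 to 12 rows; each row is the pose to reach, as a shift and turn from the pose measured when the call began, along the tool's axes at that moment; what a row does not reach only later rows make up. A row lasts 1/8 s, in which the tool goes at most 62.5 mm and 10.7 degrees, less where a joint would pass 70% of its speed; a pose out of reach is approached as far as the arm can. A call with a gripper value outside its range is refused whole. The fingers move at their own pace and stop on an object; the grip force is fixed at half the most. Time passes only in rows, so rows that repeat a pose let the fingers close. It gives the time, the measured TCP pose, the force and the opening at its end, in the units of the state.
- ctrl.get_obs(): the state, without advancing time (a new reading comes with each control period).
- ctrl.get_image(name): name is "scene" or "top"; returns a dict with "frame" (400x640x3 uint8, red, green, blue), "vertical_fov" (degrees; the focal length in pixels is half the picture's height over the tangent of half this angle, whatever the lens; pixels are square), "cx", "cy" (the principal point, pixels), "pose" (4x4, takes a point from camera to world coordinates). Camera axes: x right, y down, z forward; pixel columns grow to the right and rows downward; lengths in mm; the calibration is good to about 2 mm. A picture is of the moment at which its call begins. There is no depth.
- ctrl.close_job(): hands the job in, once; it reports no verdict.
The state is a dict: "t": time; "qpos": joint angles; "qvel": joint speeds; "joint_torque": joint torques, N m; "ee_pos": TCP position; "orientation": TCP orientation; "ft_force": force on the tool from outside, world axes, zero at the start; "moment": the same for the moment, N m; "width": finger opening in mm.
Only numpy, scipy, OpenCV 4.12 (cv2) and the standard library are available. Lean on these libraries where they do the work, as an engineer would, in place of code of your own. Each camera call takes 0.05 s, during which the arm holds its last target.

## Working session

There is one attempt and no reset: what is moved stays moved. The work goes in short steps, Python scripts to look and compute and a tool call to move; the robot and the scene stay as the last step left them, time stands still between calls to the robot, and variables do not carry over. Pictures are saved under pics/ and viewed, and the job is handed in when it is done.

Besides the shell and the picture viewer there is one more tool, called after "Request:" as name(argument=value, ...) on one line, values as JSON. move_arm: Moves the arm, as the interface text tells. Its arguments: {"type":"object","properties":{"increments":{"type":"array","items":{"type":"number"}}},"required":["increments"]}

```bash
mkdir -p pics; ls
python3 - <<'E'
from workcell import ctrl
import cv2,numpy as np
for n in("scene","top"):
    d=ctrl.get_image(n); cv2.imwrite(f"pics/{n}0.png",d["frame"][:,:,::-1]); print(n,d["vertical_fov"],d["cx"],d["cy"]);print(np.round(d["pose"],4).tolist())
o=ctrl.get_obs()
for k in o: print(k,np.round(o[k],3))
print(ctrl.grip_point_offset)
E
```

```text
pics
scene 55.12937084763489 323.9212825120728 203.16470340499484
[[0.0832, 0.6263, -0.7752, 1331.4244], [0.9965, -0.0613, 0.0574, 17.7917], [-0.0116, -0.7772, -0.6291, 654.6179], [0.0, 0.0, 0.0, 1.0]]
top 43.33305987331269 324.6273121969109 188.10470828501397
[[0.0021, -0.9958, 0.0912, 504.3706], [-0.9999, -0.0007, 0.0153, 66.0131], [-0.0152, -0.0912, -0.9957, 1291.3478], [0.0, 0.0, 0.0, 1.0]]
t 0.1
qpos [-1.174  0.424  1.631  0.     1.089 -0.019]
qvel [ 0.001 -0.003  0.001  0.    -0.    -0.001]
joint_torque [ 3.0000e-03 -5.4561e+01 -2.7432e+01  6.5000e-02  1.9000e-02 -0.0000e+00]
ee_pos [ 252.299 -571.302  222.007]
orientation [-3.073 -0.648  0.   ]
ft_force [ 0.152  0.112 -0.477]
moment [ 0.004  0.019 -0.006]
width 87.761
18.700000000000003
```

View pics/scene0.png

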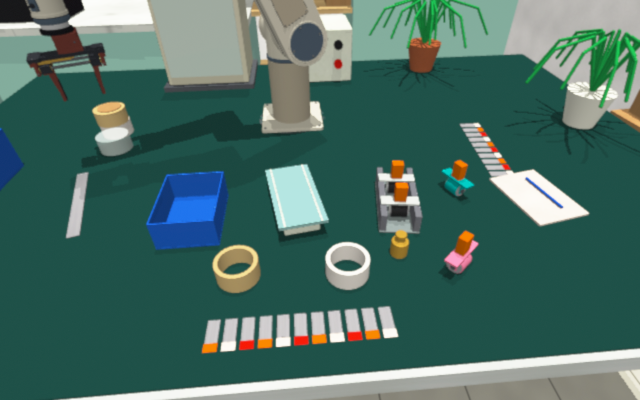

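View pics/top0.png

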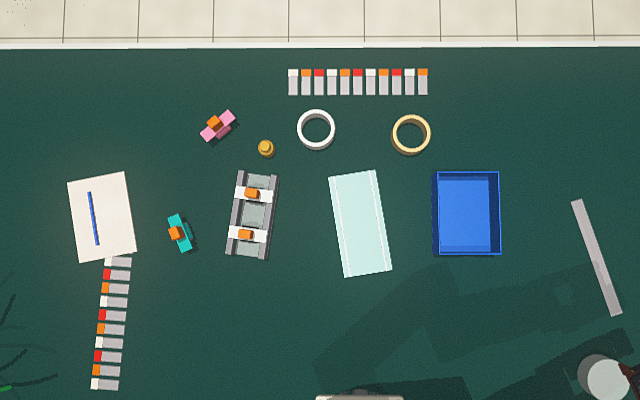

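The top view shows the stand at about (252,215) with two white-winged rollers, handles at (252,194) and (245,234). It also shows the plate at (360,224), the bin at (467,213), the tapes at (316,130) and (411,134), and the weight at (266,148).

There are four roller-shaped things: stand (252,194), stand (245,234), pink (217,125) and turquoise (179,232). The two in the stand are the ones meant, because they have aluminium forks. I'll confirm that in an enlarged crop.

```bash
cat > h.py <<'E'
import numpy as np,cv2
from workcell import ctrl
def cam(n):
    d=ctrl.get_image(n); f=200/np.tan(np.radians(d["vertical_fov"])/2)
    return d["frame"][:,:,::-1].copy(),f,d["cx"],d["cy"],np.array(d["pose"])
def unproj(c,u,v,z):
    _,f,cx,cy,P=c; r=P[:3,:3]@np.array([(u-cx)/f,(v-cy)/f,1]); o=P[:3,3]; return o+r*(z-o[2])/r[2]
def proj(c,p):
    _,f,cx,cy,P=c; q=P[:3,:3].T@(np.array(p,float)-P[:3,3]); return np.array([cx+f*q[0]/q[2],cy+f*q[1]/q[2]])
def crop(c,u0,v0,u1,v1,s,name):
    cv2.imwrite(name,cv2.resize(c[0][v0:v1,u0:u1],None,fx=s,fy=s,interpolation=cv2.INTER_CUBIC))
E
python3 - <<'E'
from h import *
c=cam("top"); crop(c,215,160,295,270,5,"pics/t_stand.png"); crop(c,320,160,510,285,4,"pics/t_plate.png")
c=cam("scene"); crop(c,360,145,440,245,6,"pics/s_stand.png"); crop(c,250,150,340,240,6,"pics/s_plate.png")
E
```

```text
(no output)
```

View pics/t_stand.png

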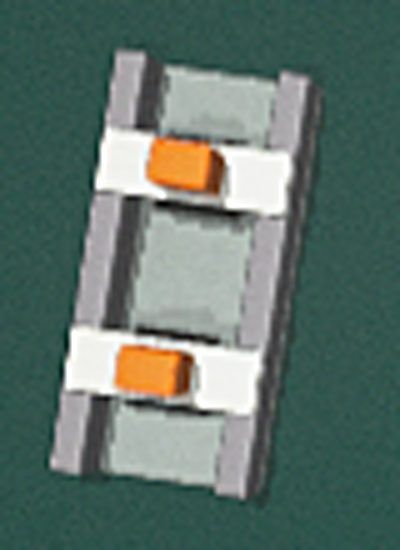

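View pics/t_plate.png

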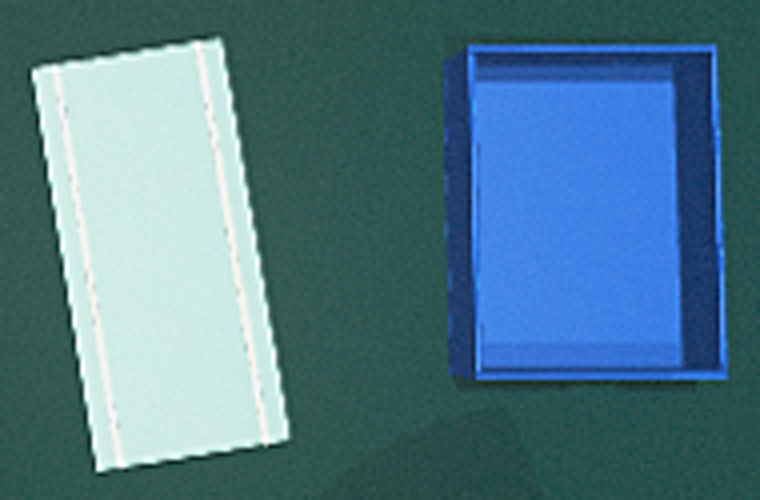

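View pics/s_stand.png

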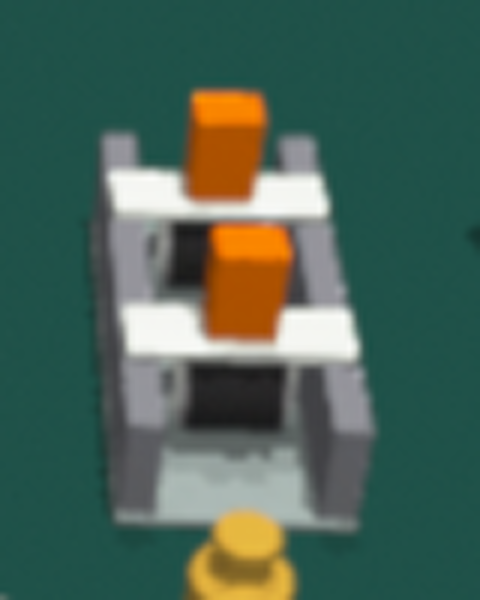

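View pics/s_plate.png

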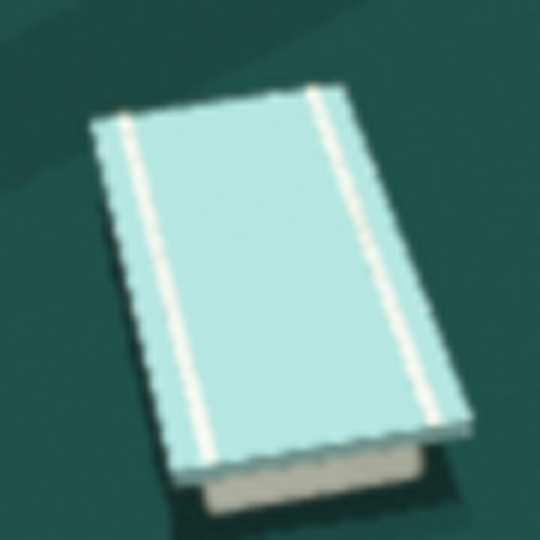

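The crop confirms it: both rollers in the stand have light aluminium wings, black wheels and orange handles. The pink and turquoise ones are decoys. Next I'll fit poses using both cameras.

```bash
cat > fit.py <<'E'
from h import *
from scipy.optimize import least_squares
T=cam("top");S=cam("scene")
def px(l,s,u0,v0): return np.array([(u0+(x+.5)/s-.5, v0+(y+.5)/s-.5) for x,y in l])
def box(x,y,a,z,L,W):
    c,s=np.cos(a),np.sin(a)
    return [np.array([x+c*i*L/2-s*j*W/2,y+s*i*L/2+c*j*W/2,z]) for i,j in((1,1),(1,-1),(-1,-1),(-1,1))]
def fit(obs,x0,L,W,z=None):
    def r(p):
        zz=p[3] if z is None else z
        out=[]
        for c,o,perm in obs:
            b=box(p[0],p[1],p[2],zz,L,W)
            out.append((np.array([proj(c,b[k]) for k in perm])-o).ravel())
        return np.concatenate(out)
    s=least_squares(r,x0); return s.x,np.abs(s.fun).max()
# +x of world is up in top image; +y is left
pT=px([(33,69),(221,38),(289,438),(97,471)],4,320,160) # far-left(+x,+y),(+x,-y),(-x,-y),(-x,+y)
pS=px([(91,121),(344,86),(472,418),(172,473)],6,250,150) # scene: up=-x, right=+y : (-x,-y),(-x,+y),(+x,+y),(+x,-y)
print("plate",fit([(T,pT,(0,1,2,3)),(S,pS,(2,3,0,1))],[500,0,0.1,55],250,120))
print("plateT",fit([(T,pT,(0,1,2,3))],[500,0,0.1,55],250,120))
# wings: long side along y
for n,l in(("far",[(105,128),(293,152),(285,215),(97,190)]),("near",[(73,326),(260,352),(254,414),(64,389)])):
    w=px(l,5,215,160); print(n,fit([(T,w,(0,1,2,3))],[500,200,0.],30,94,z=62))
for n,l in(("far",[(125,306),(355,309),(361,358),(132,356)]),("near",[(108,170),(325,175),(330,217),(114,217)])):
    w=px(l,6,360,145); print("S",n,fit([(S,w,(2,3,0,1))],[500,200,0.],30,94,z=62))
# handle tops
for n,l in(("far",(148,139,211,145,207,187,152,181)),("near",(118,346,178,350,176,396,117,388))): pass
st=px([(117,52),(320,80),(258,497),(50,468)],5,215,160)
print("stand",fit([(T,st,(0,1,2,3))],[500,200,0],210,98,z=56))
b=px([(468,45),(716,45),(727,379),(475,379)],4,320,160)
print("bin",fit([(T,b,(0,1,2,3))],[500,-200,0],200,150,z=80))
print([unproj(T,u,v,z).round(0).tolist() for u,v,z in((266,148,60),(316,130,48),(411,134,48),(179,232,60))])
E
python3 fit.py
```

```text
plate (array([ 5.32922269e+02, -1.06196369e+00,  1.60302631e-01,  4.80219454e+01]), np.float64(0.4171422139983747))
plateT (array([ 5.33020579e+02, -1.35121427e+00,  1.60926247e-01,  4.27957964e+01]), np.float64(0.33543700796650455))
far (array([ 6.02741585e+02,  2.59301448e+02, -1.27181275e-01]), np.float64(0.2637027481192149))
near (array([ 5.05395835e+02,  2.73604426e+02, -1.28881309e-01]), np.float64(0.44886538398657194))
S far (array([ 6.06925180e+02,  2.60562504e+02, -1.22149253e-01]), np.float64(0.4750542599751668))
S near (array([ 5.09402167e+02,  2.73203885e+02, -1.30525378e-01]), np.float64(0.767560246054785))
stand (array([ 5.53205576e+02,  2.63691937e+02, -1.38160836e-01]), np.float64(1.066694276970395))
bin (array([ 5.57369168e+02, -2.60714893e+02,  2.43483948e-03]), np.float64(0.2212908395335944))
[[717.0, 230.0, 60.0], [765.0, 107.0, 48.0], [754.0, -130.0, 48.0], [509.0, 441.0, 60.0]]
```

```bash
cat > mv.py <<'E'
import sys,numpy as np
from workcell import ctrl
from scipy.spatial.transform import Rotation as R
o=ctrl.get_obs(); M=R.from_rotvec(o["orientation"]).as_matrix(); p=np.array(o["ee_pos"])
h=np.arctan2(M[1,1],M[0,1])
print("t",round(o["t"],2),"p",p.round(1),"heady",round(h,4),"zdir",M[:,2].round(4),"F",np.round(o["ft_force"],2),"w",round(float(o["width"]),1),"q",np.round(o["qpos"],2))
for a in sys.argv[1:]:
    x,y,z,hd=[float(v) for v in a.split(",")]
    d=M.T@(np.array([x,y,z])-p); dy=(hd-h+np.pi)%(2*np.pi)-np.pi
    print(a,"->",d.round(1),"yaw",round(-np.degrees(dy),1))
E
python3 mv.py 507.4,273.4,220,-.13 507.4,273.4,130,-.13 507.4,273.4,68.5,-.13
```

```text
t 0.3 p [ 252.4 -571.6  222.4] heady -1.155 zdir [-2.e-04  5.e-04 -1.e+00] F [-0.06  0.17 -0.32] w 88.2 q [-1.17  0.42  1.63  0.    1.09 -0.02]
507.4,273.4,220,-.13 -> [ 574.6 -670.     2.8] yaw -58.7
507.4,273.4,130,-.13 -> [ 574.6 -669.9   92.8] yaw -58.7
507.4,273.4,68.5,-.13 -> [ 574.6 -669.9  154.3] yaw -58.7
```

Request:
move_arm(increments=[80,574.6,-670,2.8,-58.7,80,574.6,-670,2.8,-58.7,80,574.6,-670,2.8,-58.7,80,574.6,-670,2.8,-58.7,80,574.6,-670,2.8,-58.7,80,574.6,-670,2.8,-58.7,80,574.6,-670,2.8,-58.7,80,574.6,-670,2.8,-58.7,80,574.6,-670,2.8,-58.7,80,574.6,-670,2.8,-58.7,80,574.6,-670,2.8,-58.7,80,574.6,-670,2.8,-58.7])

```text
t: 1.8
ee_pos: [469.4, 148.6, 220.6]
orientation: [-2.361, -2.072, -0.001]
ft_force: [0.7, -0.6, 0.0]
width: 60.5
```

```bash
python3 mv.py 507.4,273.4,220,-.13 507.4,273.4,130,-.13 507.4,273.4,68.5,-.13
```

```text
t 1.8 p [469.4 148.6 220.6] heady -0.13 zdir [ 6.e-04  6.e-04 -1.e+00] F [ 0.72 -0.6   0.01] w 60.5 q [0.28 0.23 1.92 0.   0.99 0.41]
507.4,273.4,220,-.13 -> [128.7  21.4   0.7] yaw -0.0
507.4,273.4,130,-.13 -> [128.6  21.4  90.7] yaw -0.0
507.4,273.4,68.5,-.13 -> [128.6  21.4 152.2] yaw -0.0
```

Request:
move_arm(increments=[80,64,10,20,0,80,128.7,21.4,45,0,80,128.7,21.4,90,0,80,128.7,21.4,90,0,80,128.7,21.4,90,0])

```text
t: 2.42
ee_pos: [507.6, 273.0, 131.7]
orientation: [2.361, 2.072, 0.002]
ft_force: [-0.3, -0.5, 1.0]
width: 60.4
```

```bash
python3 mv.py 507.4,273.4,68.5,-.13
python3 - <<'E'
from h import *
c=cam("top"); crop(c,195,140,315,270,4,"pics/t1.png")
c=cam("scene"); crop(c,340,100,460,230,4,"pics/s1.png")
E
```

```text
t 2.42 p [507.6 273.  131.7] heady -0.1304 zdir [ 8.e-04  5.e-04 -1.e+00] F [-0.31 -0.48  1.03] w 60.4 q [0.47 0.47 1.8  0.   0.87 0.6 ]
507.4,273.4,68.5,-.13 -> [ 0.3 -0.3 63.2] yaw -0.0
```

View pics/s1.png

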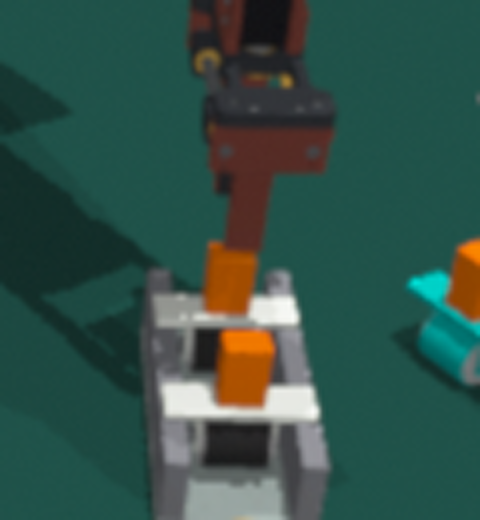

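Run:
```python
from h import *
c=cam("scene"); 
for p in [(507.4,273.4,108),(507.6,273,131.7),(537,269,131.7),(541,268.5,131.7),(507.4,273.4,62),(605,260,108),(605,260,62)]: 
    q=proj(c,p); print(p,q.round(1),((q-[340,100])*4).round(0))
c=cam("top")
for p in [(507.4,273.4,108),(605,260,108)]:
    q=proj(c,p); print(p,q.round(1),((q-[215,160])*5).round(0))
```

```text
(507.4, 273.4, 108) [397.9 162.1] [231. 248.]
(507.6, 273, 131.7) [398.7 154.3] [235. 217.]
(537, 269, 131.7) [399.9 160.6] [240. 242.]
(541, 268.5, 131.7) [400.1 161.5] [240. 246.]
(507.4, 273.4, 62) [396.  176.6] [224. 306.]
(605, 260, 108) [401.8 184.5] [247. 338.]
(605, 260, 62) [399.7 199.5] [239. 398.]
(507.4, 273.4, 108) [243.9 232.8] [145. 364.]
(605, 260, 108) [250.3 191.3] [176. 157.]
```

View pics/t1.png

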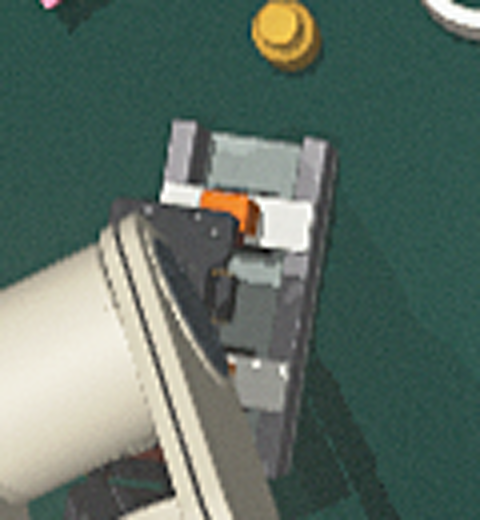

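The scene crop shows the front finger tip at crop (245,250), close to the predicted (240,246), and it clears the handle. I'll descend and grip.

Request:
move_arm(increments=[80,0,0,30,0,80,0,0,55,0,80,0,0,62,0,80,0,0,63,0,255,0,0,63,0,255,0,0,63,0,255,0,0,63,0,255,0,0,63,0,255,0,0,63,0])

```text
t: 3.75
ee_pos: [507.7, 273.2, 69.9]
orientation: [-2.362, -2.071, -0.003]
ft_force: [-4.6, 0.4, 5.7]
width: 21.8
```

```bash
python3 mv.py
```

```text
t 3.75 p [507.7 273.2  69.9] heady -0.1315 zdir [ 0.0015  0.0016 -1.    ] F [-4.63  0.37  5.72] w 21.8 q [0.47 0.57 1.83 0.   0.75 0.6 ]
```

Handle gripped (21.8 mm). Lifting.

Request:
move_arm(increments=[255,0,0,-30,0,255,0,0,-70,0,255,0,0,-110,0,255,0,0,-110,0])

```text
t: 4.25
ee_pos: [509.2, 273.8, 182.1]
orientation: [2.361, 2.07, 0.012]
ft_force: [-0.1, -0.9, -5.0]
width: 21.5
```

```bash
python3 mv.py 449,-14.6,180,.16 449,-14.6,130,.16;  python3 - <<'E'
from h import *
c=cam("scene"); crop(c,340,80,460,230,4,"pics/s2.png")
E
```

```text
t 4.25 p [509.2 273.8 182.1] heady -0.1314 zdir [ 0.0067  0.004  -1.    ] F [-0.07 -0.89 -4.97] w 21.5 q [0.47 0.4  1.77 0.   0.96 0.6 ]
449,-14.6,180,.16 -> [-293.8  -21.9    0.5] yaw -16.7
449,-14.6,130,.16 -> [-294.1  -22.2   50.5] yaw -16.7
```

View pics/s2.png

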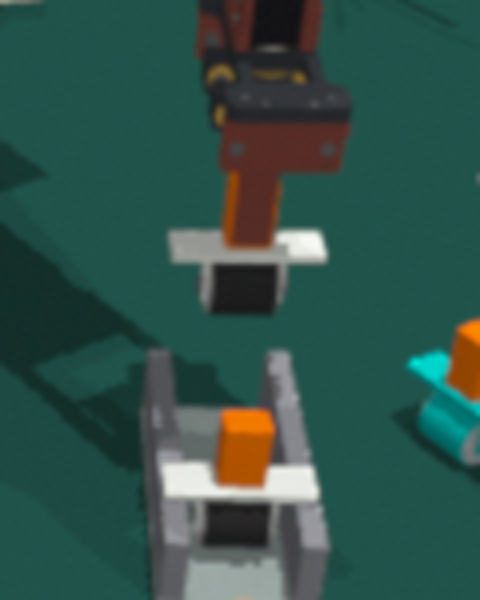

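The roller is held upright, wheel at crop (240,285), and the other one has not moved. On to the plate.

Request:
move_arm(increments=[255,-60,-5,0,-6,255,-120,-10,0,-12,255,-180,-15,0,-16.7,255,-240,-20,5,-16.7,255,-294,-22,20,-16.7,255,-294,-22,40,-16.7,255,-294,-22,50,-16.7,255,-294,-22,50,-16.7])

```text
t: 5.3
ee_pos: [446.4, -14.9, 127.6]
orientation: [-2.034, -2.391, -0.003]
ft_force: [-0.0, 0.3, -5.6]
width: 21.8
```

```bash
python3 mv.py 449,-14.6,110,.16;  python3 - <<'E'
from h import *
c=cam("scene"); crop(c,230,90,360,240,4,"pics/s3.png")
E
```

```text
t 5.3 p [446.4 -14.9 127.6] heady 0.1609 zdir [-5.0e-04  2.5e-03 -1.0e+00] F [-0.03  0.28 -5.57] w 21.8 q [-0.06  0.32  2.08  0.    0.74 -0.23]
449,-14.6,110,.16 -> [-0.2  2.6 17.6] yaw 0.1
```

View pics/s3.png

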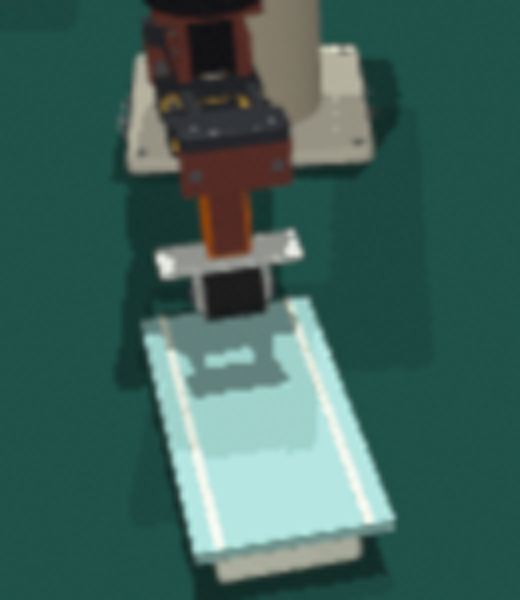

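Request:
move_arm(increments=[255,0,3,5,0,255,0,5,10,0,255,0,5,13,0,255,0,5,13,0])

```text
t: 5.85
ee_pos: [451.9, -13.8, 115.2]
orientation: [-2.034, -2.393, -0.004]
ft_force: [0.0, 0.1, -4.2]
width: 21.8
```

Request:
move_arm(increments=[255,0,0,1.5,0,255,0,0,3,0,255,0,0,3,0])

```text
t: 6.22
ee_pos: [451.9, -13.9, 112.1]
orientation: [-2.034, -2.392, -0.003]
ft_force: [0.8, 0.3, -4.3]
width: 22.0
```

```bash
python3 mv.py
```

```text
t 6.22 p [451.9 -13.9 112.1] heady 0.1614 zdir [ 6.0e-04  2.4e-03 -1.0e+00] F [ 0.82  0.26 -4.32] w 22.0 q [-0.06  0.35  2.08  0.    0.71 -0.22]
```

Request:
move_arm(increments=[255,0,0,1.5,0,255,0,0,2.5,0,255,0,0,2.5,0])

```text
t: 6.6
ee_pos: [451.8, -13.9, 109.5]
orientation: [-2.034, -2.392, -0.003]
ft_force: [-0.6, 0.1, -4.4]
width: 21.7
```

Request:
move_arm(increments=[255,0,0,1.5,0,255,0,0,2,0,255,0,0,2,0])

```text
t: 6.98
ee_pos: [451.9, -13.9, 107.6]
orientation: [-2.034, -2.392, -0.003]
ft_force: [-1.0, 0.3, -4.9]
width: 21.9
```

Request:
move_arm(increments=[255,0,0,1.5,0,255,0,0,2,0,255,0,0,2,0])

```text
t: 7.35
ee_pos: [452.7, -13.8, 105.9]
orientation: [2.035, 2.393, 0.005]
ft_force: [2.3, 2.1, 1.7]
width: 21.7
```

Request:
move_arm(increments=[255,0,0,1,0,255,0,0,1.5,0,255,0,0,1.5,0])

```text
t: 7.72
ee_pos: [453.5, -13.7, 104.8]
orientation: [2.035, 2.392, 0.007]
ft_force: [1.9, 3.0, 3.7]
width: 21.9
```

Contact came at TCP z of about 107, with contact force now about 8 N (baseline −4.6 N). I'll roll along tool +y in 8 mm steps, watching Fz.

Request:
move_arm(increments=[255,0,3,0.5,0,255,0,6,0.5,0,255,0,8,0.5,0])

```text
t: 8.1
ee_pos: [459.2, -12.6, 103.8]
orientation: [-2.033, -2.392, -0.001]
ft_force: [-3.8, -0.8, 7.5]
width: 21.9
```

Request:
move_arm(increments=[255,0,3,0.3,0,255,0,6,0.3,0,255,0,8,0.3,0])

```text
t: 8.48
ee_pos: [467.6, -11.4, 103.9]
orientation: [-2.034, -2.392, -0.002]
ft_force: [-0.5, 2.6, 11.0]
width: 21.9
```

Request:
move_arm(increments=[255,0,3,0.2,0,255,0,6,0.2,0,255,0,8,0.2,0])

```text
t: 8.85
ee_pos: [475.8, -10.1, 104.1]
orientation: [-2.034, -2.392, -0.002]
ft_force: [-0.5, 2.7, 9.4]
width: 21.6
```

Request:
move_arm(increments=[255,0,3,-0.8,0,255,0,6,-0.8,0,255,0,8,-0.8,0])

```text
t: 9.22
ee_pos: [483.9, -8.8, 105.1]
orientation: [-2.034, -2.392, -0.002]
ft_force: [-0.4, 1.3, 7.1]
width: 21.8
```

Request:
move_arm(increments=[255,0,3,0,0,255,0,6,0,0,255,0,8,0,0])

```text
t: 9.6
ee_pos: [491.6, -7.5, 105.1]
orientation: [-2.033, -2.392, -0.001]
ft_force: [-0.3, 0.6, 6.7]
width: 21.6
```

Request:
move_arm(increments=[255,0,3,0.1,0,255,0,6,0.1,0,255,0,8,0.1,0])

```text
t: 9.98
ee_pos: [499.7, -6.3, 105.1]
orientation: [-2.033, -2.392, -0.0]
ft_force: [-0.4, 0.6, 6.7]
width: 21.9
```

Request:
move_arm(increments=[255,0,3,0.1,0,255,0,6,0.1,0,255,0,8,0.1,0])

```text
t: 10.35
ee_pos: [507.5, -5.0, 105.1]
orientation: [-2.033, -2.391, 0.0]
ft_force: [-0.6, 1.0, 7.2]
width: 22.1
```

Request:
move_arm(increments=[255,0,3,0,0,255,0,6,0,0,255,0,8,0,0])

```text
t: 10.72
ee_pos: [515.9, -3.7, 105.0]
orientation: [-2.033, -2.392, -0.0]
ft_force: [1.3, 1.3, 2.2]
width: 21.8
```

Request:
move_arm(increments=[255,0,3,0,0,255,0,6,0,0,255,0,8,0,0])

```text
t: 11.1
ee_pos: [522.9, -2.5, 104.8]
orientation: [-2.032, -2.391, 0.002]
ft_force: [-2.3, 1.3, 7.2]
width: 22.0
```

Request:
move_arm(increments=[255,0,3,0,0,255,0,6,0,0,255,0,8,0,0])

```text
t: 11.48
ee_pos: [531.4, -1.2, 105.2]
orientation: [-2.033, -2.391, 0.001]
ft_force: [-0.7, 1.6, 7.2]
width: 21.9
```

Request:
move_arm(increments=[255,0,3,0,0,255,0,6,0,0,255,0,8,0,0])

```text
t: 11.85
ee_pos: [540.0, 0.3, 105.5]
orientation: [-2.033, -2.391, -0.0]
ft_force: [-1.0, 1.6, 5.0]
width: 22.0
```

Request:
move_arm(increments=[255,0,3,0.3,0,255,0,6,0.3,0,255,0,8,0.3,0])

```text
t: 12.22
ee_pos: [548.4, 1.6, 105.4]
orientation: [-2.033, -2.392, -0.001]
ft_force: [-0.6, 1.2, 5.6]
width: 21.5
```

Request:
move_arm(increments=[255,0,3,0.1,0,255,0,6,0.1,0,255,0,8,0.1,0])

```text
t: 12.6
ee_pos: [556.7, 3.0, 105.6]
orientation: [-2.034, -2.392, -0.001]
ft_force: [-0.9, 0.4, 6.0]
width: 22.2
```

Request:
move_arm(increments=[255,0,3,0.1,0,255,0,6,0.1,0,255,0,8,0.1,0])

```text
t: 12.98
ee_pos: [564.9, 4.3, 105.6]
orientation: [-2.034, -2.392, -0.002]
ft_force: [-0.4, 1.1, 5.1]
width: 22.0
```

Request:
move_arm(increments=[255,0,3,0.1,0,255,0,5,0.1,0])

```text
t: 13.22
ee_pos: [570.2, 5.1, 105.6]
orientation: [-2.034, -2.392, -0.002]
ft_force: [0.2, 0.7, 4.9]
width: 22.0
```

Request:
move_arm(increments=[255,0,3,0.1,0,255,0,5,0.1,0])

```text
t: 13.48
ee_pos: [575.7, 6.0, 105.5]
orientation: [-2.034, -2.393, -0.003]
ft_force: [0.8, 1.2, 2.2]
width: 21.8
```

Request:
move_arm(increments=[255,0,3,0,0,255,0,5,0,0])

```text
t: 13.72
ee_pos: [579.2, 6.6, 104.7]
orientation: [-2.032, -2.391, 0.001]
ft_force: [-3.4, 1.2, 2.8]
width: 21.9
```

Request:
move_arm(increments=[255,0,3,0,0,255,0,5,0,0])

```text
t: 13.98
ee_pos: [584.0, 7.3, 104.9]
orientation: [-2.032, -2.391, 0.002]
ft_force: [-1.4, 1.3, 5.8]
width: 22.2
```

Request:
move_arm(increments=[255,0,3,0,0,255,0,5,0,0])

```text
t: 14.22
ee_pos: [590.1, 8.3, 105.6]
orientation: [-2.033, -2.392, -0.001]
ft_force: [-1.3, 1.7, 5.5]
width: 22.2
```

Request:
move_arm(increments=[255,0,3,0,0,255,0,5,0,0])

```text
t: 14.48
ee_pos: [595.7, 9.3, 105.9]
orientation: [-2.034, -2.392, -0.002]
ft_force: [-1.0, 0.3, 4.7]
width: 22.0
```

Dips recur about 63 mm apart, at x ≈ 453, 516 and 578, each with a pull-then-push in Fx. So this roller rocks. I'll roll a little further for margin, then lift.

Request:
move_arm(increments=[255,0,3,0.2,0,255,0,6,0.2,0,255,0,9,0.2,0,255,0,12,0.2,0])

```text
t: 14.98
ee_pos: [607.7, 11.2, 105.7]
orientation: [-2.034, -2.392, -0.002]
ft_force: [-1.3, 0.9, 5.2]
width: 22.1
```

Request:
move_arm(increments=[255,0,0,-30,0,255,0,0,-60,0,255,0,0,-60,0])

```text
t: 15.35
ee_pos: [608.6, 10.9, 166.5]
orientation: [2.035, 2.393, 0.004]
ft_force: [0.3, -0.6, -5.6]
width: 21.8
```

```bash
python3 mv.py 557,-260,170,0 557,-260,75,0
```

```text
t 15.35 p [608.6  10.9 166.5] heady 0.1617 zdir [ 0.0018  0.0017 -1.    ] F [ 0.32 -0.6  -5.56] w 21.8 q [-0.    0.47  1.71  0.    0.96 -0.17]
557,-260,170,0 -> [-259.1  -94.5   -4.1] yaw 9.3
557,-260,75,0 -> [-259.2  -94.7   90.9] yaw 9.3
```

Request:
move_arm(increments=[255,-60,-22,-5,3,255,-120,-44,-5,6,255,-180,-66,-5,9.3,255,-235,-86,-5,9.3,255,-259,-94.6,0,9.3,255,-259,-94.6,10,9.3,255,-259,-94.6,50,9.3,255,-259,-94.6,85,9.3,255,-259,-94.6,97,9.3,255,-259,-94.6,99,9.3,255,-259,-94.6,99,9.3])

```text
t: 16.73
ee_pos: [557.9, -259.8, 67.7]
orientation: [2.221, 2.22, 0.005]
ft_force: [0.7, -0.4, -4.7]
width: 21.8
```

```bash
python3 mv.py
python3 - <<'E'
from h import *
c=cam("scene"); crop(c,130,120,250,260,4,"pics/s4.png")
E
```

```text
t 16.73 p [ 557.9 -259.8   67.7] heady -0.0003 zdir [ 0.0031  0.0011 -1.    ] F [ 0.69 -0.4  -4.75] w 21.8 q [-0.46  0.61  1.74  0.    0.79 -0.46]
```

View pics/s4.png

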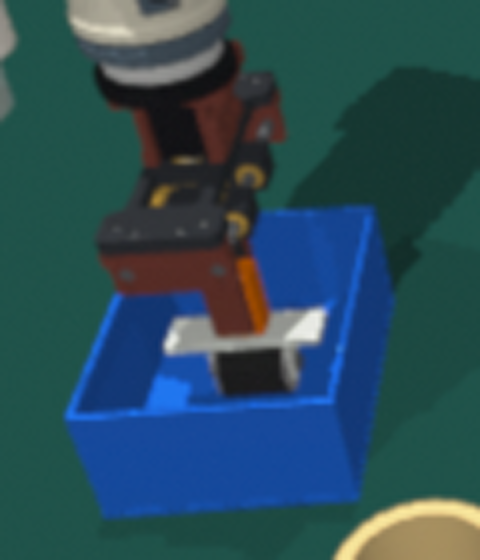

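The roller is inside the bin walls, wheel at crop (257,370). I'll lower it a few mm, release and rise.

Request:
move_arm(increments=[255,0,0,3,0,255,0,0,3.5,0,60,0,0,3.5,0,60,0,0,3.5,0,40,0,0,3.5,0,40,0,0,0,0,40,0,0,-40,0,40,0,0,-90,0,40,0,0,-130,0,60,0,0,-130,0])

```text
t: 18.02
ee_pos: [559.7, -261.1, 202.1]
orientation: [2.216, 2.215, 0.009]
ft_force: [0.8, 0.6, 0.3]
width: 68.7
```

```bash
python3 mv.py 605,260,180,-.13
python3 - <<'E'
from h import *
c=cam("scene"); crop(c,130,100,250,260,4,"pics/s5.png")
E
```

```text
t 18.02 p [ 559.7 -261.1  202.1] heady -0.0004 zdir [ 0.0102 -0.0024 -0.9999] F [0.83 0.6  0.26] w 68.7 q [-0.46  0.43  1.67  0.    1.03 -0.46]
605,260,180,-.13 -> [521.1  44.9  21.3] yaw 7.4
```

View pics/s5.png

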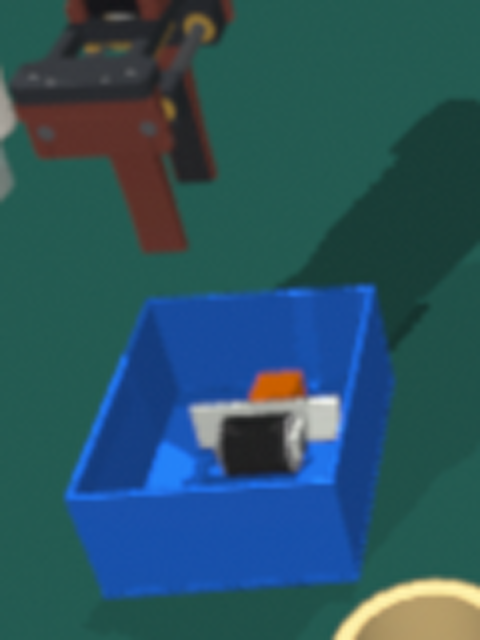

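The first roller lies on its side in the bin, wheel at crop (260,445). Now the second.

Request:
move_arm(increments=[80,62,5,0,2,80,124,10,0,4,80,186,15,0,7.4,80,248,20,0,7.4,80,310,26,0,7.4,80,372,32,0,7.4,80,434,38,0,7.4,80,485,43,10,7.4,80,521,45,20,7.4,80,521,45,40,7.4,80,521,45,65,7.4,80,521,45,65,7.4])

```text
t: 19.58
ee_pos: [601.6, 258.4, 131.1]
orientation: [2.359, 2.07, -0.003]
ft_force: [-0.0, 0.0, 0.6]
width: 60.2
```

```bash
python3 mv.py 605,260,69.5,-.13
python3 - <<'E'
from h import *
c=cam("scene"); crop(c,340,100,460,230,4,"pics/s6.png")
E
```

```text
t 19.57 p [601.6 258.4 131.1] heady -0.1302 zdir [ 4.0e-04 -3.7e-03 -1.0e+00] F [-0.05  0.01  0.59] w 60.2 q [ 0.39  0.57  1.62 -0.    0.95  0.52]
605,260,69.5,-.13 -> [ 2.2  3.1 61.6] yaw -0.0
```

View pics/s6.png

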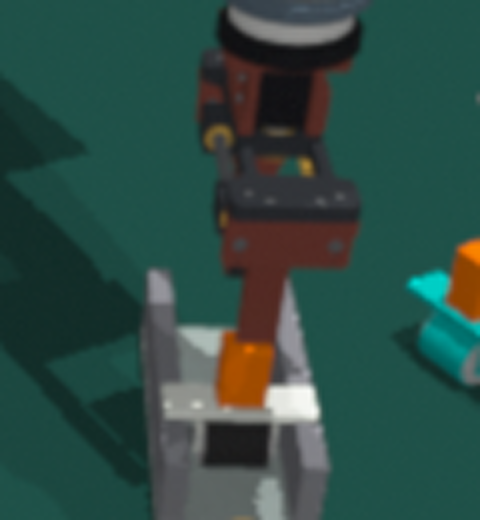

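Finger at crop (262,340), just above and ahead of the handle, as before. Descending to grip.

Request:
move_arm(increments=[80,2.2,3.1,25,0,80,2.2,3.1,50,0,80,2.2,3.1,60,0,80,2.2,3.1,61.5,0,80,2.2,3.1,61.5,0,255,2.2,3.1,61.5,0,255,2.2,3.1,61.5,0,255,2.2,3.1,61.5,0,255,2.2,3.1,61.5,0,255,2.2,3.1,61.5,0])

```text
t: 20.88
ee_pos: [605.4, 260.6, 71.4]
orientation: [2.36, 2.07, -0.001]
ft_force: [-5.6, 0.7, 4.9]
width: 21.9
```

```bash
python3 mv.py
```

```text
t 20.88 p [605.4 260.6  71.4] heady -0.1307 zdir [ 0.0011 -0.0027 -1.    ] F [-5.61  0.72  4.86] w 21.9 q [ 0.39  0.66  1.63 -0.    0.85  0.52]
```

Request:
move_arm(increments=[255,0,0,-30,0,255,0,0,-70,0,255,0,0,-110,0,255,0,0,-110,0])

```text
t: 21.38
ee_pos: [607.2, 261.6, 184.0]
orientation: [2.358, 2.069, 0.008]
ft_force: [0.0, -0.2, -4.8]
width: 21.8
```

```bash
python3 mv.py 448,-14.6,180,.16 448,-14.6,115,.16;  python3 - <<'E'
from h import *
c=cam("scene"); crop(c,340,80,460,230,4,"pics/s7.png")
E
```

```text
t 21.38 p [607.2 261.6 184. ] heady -0.1305 zdir [ 6.9e-03 -6.0e-04 -1.0e+00] F [ 0.02 -0.24 -4.76] w 21.8 q [ 0.39  0.52  1.58 -0.    1.04  0.52]
448,-14.6,180,.16 -> [-294.5 -122.     3.1] yaw -16.6
448,-14.6,115,.16 -> [-294.6 -122.4   68.1] yaw -16.6
```

View pics/s7.png

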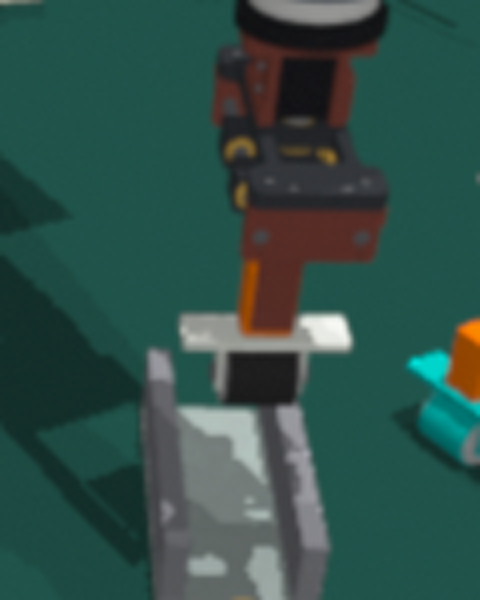

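The second roller is lifted cleanly and the stand is empty. Same test next; contact expected at TCP z of about 109.5.

Request:
move_arm(increments=[255,-57,-24,0,-6,255,-115,-48,0,-12,255,-172,-72,0,-16.6,255,-230,-96,0,-16.6,255,-280,-117,5,-16.6,255,-294.5,-122,20,-16.6,255,-294.5,-122,45,-16.6,255,-294.5,-122,65,-16.6,255,-294.5,-122,68,-16.6,255,-294.5,-122,68,-16.6,255,-294.5,-122,68,-16.6])

```text
t: 22.8
ee_pos: [446.9, -15.3, 114.0]
orientation: [2.035, 2.388, 0.001]
ft_force: [1.2, 0.4, -4.7]
width: 22.0
```

```bash
python3 mv.py 448,-14.6,109.5,.16
```

```text
t 22.8 p [446.9 -15.3 114. ] heady 0.1594 zdir [ 0.0036 -0.0023 -1.    ] F [ 1.23  0.44 -4.74] w 22.0 q [-0.06  0.34  2.09 -0.    0.7  -0.22]
448,-14.6,109.5,.16 -> [0.5 1.2 4.5] yaw -0.0
```

Request:
move_arm(increments=[255,0,3,1.5,0,255,0,3,3,0,255,0,3,4,0,255,0,3,4,0])

```text
t: 23.3
ee_pos: [449.8, -14.8, 110.0]
orientation: [2.035, 2.388, 0.001]
ft_force: [-0.2, 0.3, -4.0]
width: 21.8
```

Request:
move_arm(increments=[255,0,0,1,0,255,0,0,1.5,0,255,0,0,1.5,0])

```text
t: 23.68
ee_pos: [450.0, -14.8, 108.7]
orientation: [2.035, 2.388, 0.001]
ft_force: [-0.4, 0.4, 0.1]
width: 22.1
```

Request:
move_arm(increments=[255,0,0,1,0,255,0,0,1.4,0,255,0,0,1.4,0])

```text
t: 24.05
ee_pos: [450.4, -14.7, 107.5]
orientation: [2.034, 2.387, 0.002]
ft_force: [-0.1, 2.2, 4.3]
width: 21.7
```

Request:
move_arm(increments=[255,0,3,0.2,0,255,0,6,0.2,0,255,0,8,0.2,0])

```text
t: 24.42
ee_pos: [458.7, -13.4, 107.5]
orientation: [2.034, 2.387, 0.003]
ft_force: [-1.3, 2.1, 5.4]
width: 21.9
```

Request:
move_arm(increments=[255,0,3,0.1,0,255,0,6,0.1,0,255,0,8,0.1,0])

```text
t: 24.8
ee_pos: [466.9, -12.1, 107.4]
orientation: [2.034, 2.387, 0.003]
ft_force: [-1.4, 1.3, 4.5]
width: 21.7
```

Request:
move_arm(increments=[255,0,3,0.1,0,255,0,6,0.1,0,255,0,8,0.1,0])

```text
t: 25.18
ee_pos: [475.1, -10.8, 107.4]
orientation: [2.034, 2.387, 0.003]
ft_force: [-0.6, 1.4, 5.7]
width: 21.8
```

Request:
move_arm(increments=[255,0,3,0.1,0,255,0,6,0.1,0,255,0,8,0.1,0])

```text
t: 25.55
ee_pos: [483.2, -9.5, 107.3]
orientation: [2.034, 2.387, 0.003]
ft_force: [-1.0, 1.4, 4.9]
width: 21.8
```

Request:
move_arm(increments=[255,0,3,0.1,0,255,0,6,0.1,0,255,0,8,0.1,0])

```text
t: 25.92
ee_pos: [491.3, -8.2, 107.3]
orientation: [2.034, 2.387, 0.003]
ft_force: [-1.0, 0.7, 5.1]
width: 21.7
```

Request:
move_arm(increments=[255,0,3,0.1,0,255,0,6,0.1,0,255,0,8,0.1,0])

```text
t: 26.3
ee_pos: [499.5, -6.9, 107.3]
orientation: [2.034, 2.387, 0.003]
ft_force: [0.5, 1.6, 4.8]
width: 21.8
```

Request:
move_arm(increments=[255,0,3,0.1,0,255,0,6,0.1,0,255,0,8,0.1,0])

```text
t: 26.68
ee_pos: [507.6, -5.6, 107.3]
orientation: [2.034, 2.387, 0.003]
ft_force: [-1.4, 1.6, 5.2]
width: 21.7
```

Request:
move_arm(increments=[255,0,3,0.1,0,255,0,6,0.1,0,255,0,8,0.1,0])

```text
t: 27.05
ee_pos: [515.8, -4.3, 107.3]
orientation: [2.033, 2.387, 0.004]
ft_force: [-1.2, 1.8, 4.6]
width: 21.8
```

Request:
move_arm(increments=[255,0,3,0.1,0,255,0,6,0.1,0,255,0,8,0.1,0])

```text
t: 27.42
ee_pos: [524.0, -3.0, 107.3]
orientation: [2.033, 2.386, 0.004]
ft_force: [-1.0, 1.6, 4.5]
width: 21.5
```

Request:
move_arm(increments=[255,0,3,0.1,0,255,0,6,0.1,0,255,0,8,0.1,0])

```text
t: 27.8
ee_pos: [532.2, -1.7, 107.3]
orientation: [2.033, 2.386, 0.004]
ft_force: [-1.6, 2.0, 5.2]
width: 21.8
```

Request:
move_arm(increments=[255,0,3,0.1,0,255,0,6,0.1,0,255,0,8,0.1,0])

```text
t: 28.18
ee_pos: [540.4, -0.4, 107.3]
orientation: [2.033, 2.386, 0.004]
ft_force: [-1.6, 0.9, 5.7]
width: 21.6
```

Steady, no dips over 90 mm. I'll continue past a full turn.

Request:
move_arm(increments=[255,0,3,0.1,0,255,0,6,0.1,0,255,0,8,0.1,0])

```text
t: 28.55
ee_pos: [548.6, 0.9, 107.3]
orientation: [2.033, 2.386, 0.005]
ft_force: [-0.9, 2.1, 4.8]
width: 21.6
```

Request:
move_arm(increments=[255,0,3,0.1,0,255,0,6,0.1,0,255,0,8,0.1,0])

```text
t: 28.92
ee_pos: [556.7, 2.2, 107.3]
orientation: [2.033, 2.386, 0.005]
ft_force: [-0.5, 1.4, 6.0]
width: 21.8
```

Request:
move_arm(increments=[255,0,3,0.1,0,255,0,6,0.1,0,255,0,8,0.1,0])

```text
t: 29.3
ee_pos: [564.8, 3.5, 107.3]
orientation: [2.032, 2.386, 0.005]
ft_force: [-0.1, 1.2, 5.8]
width: 21.9
```

Request:
move_arm(increments=[255,0,3,0.1,0,255,0,6,0.1,0,255,0,8,0.1,0])

```text
t: 29.68
ee_pos: [572.9, 4.7, 107.4]
orientation: [2.032, 2.386, 0.005]
ft_force: [-0.9, 1.1, 4.8]
width: 21.6
```

Request:
move_arm(increments=[255,0,3,0.1,0,255,0,6,0.1,0,255,0,8,0.1,0])

```text
t: 30.05
ee_pos: [581.0, 6.0, 107.3]
orientation: [2.032, 2.386, 0.005]
ft_force: [-1.2, 1.8, 5.6]
width: 22.1
```

Request:
move_arm(increments=[255,0,3,0.1,0,255,0,6,0.1,0,255,0,8,0.1,0])

```text
t: 30.42
ee_pos: [589.1, 7.3, 107.3]
orientation: [2.032, 2.386, 0.005]
ft_force: [0.1, 1.5, 4.8]
width: 21.9
```

Request:
move_arm(increments=[255,0,3,0.1,0,255,0,6,0.1,0,255,0,8,0.1,0])

```text
t: 30.8
ee_pos: [597.2, 8.6, 107.3]
orientation: [2.032, 2.386, 0.005]
ft_force: [-1.3, 1.1, 5.1]
width: 21.9
```

Request:
move_arm(increments=[255,0,3,0.1,0,255,0,6,0.1,0,255,0,8,0.1,0])

```text
t: 31.18
ee_pos: [605.3, 9.9, 107.3]
orientation: [2.032, 2.386, 0.005]
ft_force: [-0.6, 1.3, 5.3]
width: 21.8
```

Request:
move_arm(increments=[255,0,0,-30,0,255,0,0,-75,0,255,0,0,-75,0])

```text
t: 31.55
ee_pos: [606.3, 9.9, 184.3]
orientation: [2.029, 2.383, 0.01]
ft_force: [-0.3, -0.1, -5.1]
width: 21.5
```

```bash
python3 mv.py 605.4,260.6,182,-.1307 605.4,260.6,110,-.1307
```

```text
t 31.55 p [606.3   9.9 184.3] heady 0.16 zdir [ 0.013  -0.0028 -0.9999] F [-0.35 -0.06 -5.14] w 21.5 q [-0.    0.44  1.71 -0.    0.98 -0.16]
605.4,260.6,182,-.1307 -> [247.7  39.    1.6] yaw 16.7
605.4,260.6,110,-.1307 -> [248.   38.1  73.6] yaw 16.7
```

Smooth: zc constant within noise over about 157 mm, at about 10 N. Returning to the berth.

Request:
move_arm(increments=[255,60,9,0,4,255,120,18,0,9,255,180,28,0,14,255,230,36,2,16.7,255,248,39,2,16.7,255,248,39,2,16.7,255,248,39,2,16.7,255,248,39,2,16.7])

```text
t: 32.55
ee_pos: [605.4, 259.4, 181.2]
orientation: [2.356, 2.062, 0.011]
ft_force: [0.2, 0.1, -4.5]
width: 22.0
```

```bash
python3 mv.py 605.4,260.6,90,-.1307;python3 - <<'E'
from h import *
c=cam("scene"); crop(c,340,80,460,230,4,"pics/s8.png")
E
```

```text
t 32.55 p [605.4 259.4 181.2] heady -0.1331 zdir [ 0.0124 -0.0034 -0.9999] F [ 0.24  0.07 -4.46] w 22.0 q [ 0.39  0.51  1.59 -0.01  1.03  0.53]
605.4,260.6,90,-.1307 -> [ 1.4 -1.3 91.2] yaw -0.1
```

View pics/s8.png

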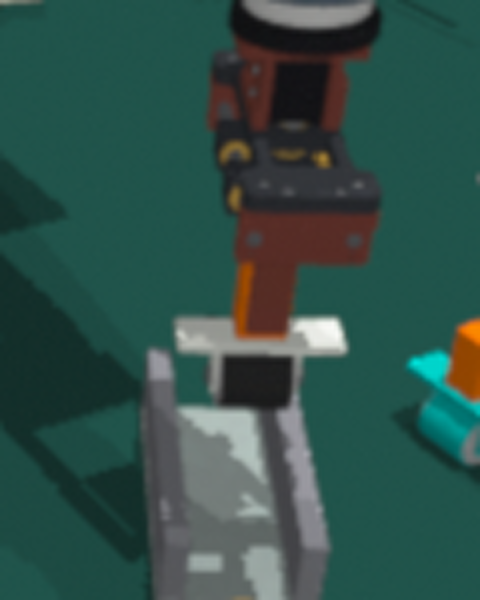

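Request:
move_arm(increments=[255,1.4,-1.3,40,0,255,1.4,-1.3,75,0,255,1.4,-1.3,95,0,255,1.4,-1.3,102,0,255,1.4,-1.3,102,0])

```text
t: 33.22
ee_pos: [606.2, 260.8, 79.8]
orientation: [2.356, 2.061, 0.013]
ft_force: [-0.3, 0.0, -4.5]
width: 22.0
```

```bash
python3 mv.py 605.4,260.6,72,-.1307;python3 - <<'E'
from h import *
c=cam("scene"); crop(c,340,100,460,240,4,"pics/s9.png")
E
```

```text
t 33.23 p [606.2 260.8  79.8] heady -0.1334 zdir [ 0.0133 -0.0029 -0.9999] F [-0.29  0.01 -4.45] w 22.0 q [ 0.39  0.64  1.63 -0.01  0.85  0.53]
605.4,260.6,72,-.1307 -> [-0.3 -0.8  7.8] yaw -0.2
```

View pics/s9.png

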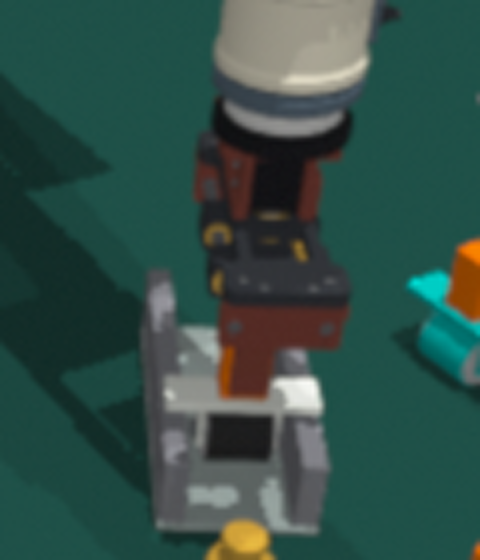

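Both wings are over the rails (crop (168,388) and (318,390)). I'll lower gently.

Request:
move_arm(increments=[255,0,-0.8,4,0,255,0,-0.8,6.5,0,255,0,-0.8,7.5,0,255,0,-0.8,7.5,0])

```text
t: 33.78
ee_pos: [605.8, 261.1, 72.9]
orientation: [2.356, 2.061, 0.014]
ft_force: [0.8, -0.5, -4.4]
width: 22.0
```

```bash
python3 mv.py
```

```text
t 33.77 p [605.8 261.1  72.9] heady -0.1332 zdir [ 0.0142 -0.0025 -0.9999] F [ 0.85 -0.48 -4.41] w 22.0 q [ 0.39  0.65  1.64 -0.01  0.84  0.53]
```

Request:
move_arm(increments=[255,0,0,1,0,255,0,0,1.5,0,255,0,0,1.5,0])

```text
t: 34.15
ee_pos: [605.9, 261.2, 71.8]
orientation: [2.356, 2.061, 0.015]
ft_force: [-0.1, -0.3, 0.9]
width: 21.5
```

```bash
python3 mv.py
```

```text
t 34.15 p [605.9 261.2  71.8] heady -0.1332 zdir [ 0.0144 -0.0024 -0.9999] F [-0.07 -0.26  0.89] w 21.5 q [ 0.39  0.65  1.64 -0.01  0.84  0.53]
```

It touches down at z=71.8 (it hung at 71.4) and the rails carry the weight. Releasing.

Request:
move_arm(increments=[150,0,0,0,0,100,0,0,0,0,80,0,0,0,0,80,0,0,0,0,80,0,0,-20,0,80,0,0,-60,0,80,0,0,-110,0,80,-60,0,-140,0,80,-120,0,-150,0,80,-180,0,-150,0,80,-240,0,-150,0,80,-240,0,-150,0])

```text
t: 35.65
ee_pos: [571.5, 20.3, 223.5]
orientation: [2.36, 2.054, 0.016]
ft_force: [-0.1, -0.0, 0.9]
width: 60.2
```

```bash
python3 mv.py
python3 - <<'E'
from h import *
c=cam("scene"); cv2.imwrite("pics/s10.png",c[0]);crop(c,340,100,460,240,4,"pics/s10c.png")
c=cam("top"); cv2.imwrite("pics/t10.png",c[0])
E
```

```text
t 35.65 p [571.5  20.3 223.5] heady -0.1382 zdir [ 0.0159 -0.0029 -0.9999] F [-0.09 -0.02  0.87] w 60.2 q [ 0.02  0.34  1.76 -0.    1.03  0.16]
```

View pics/s10c.png

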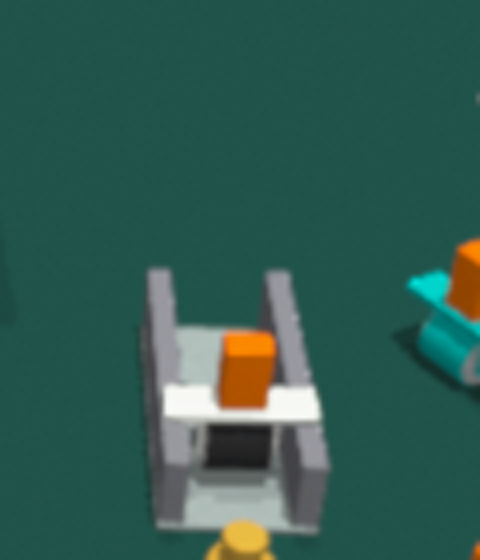

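View pics/s10.png

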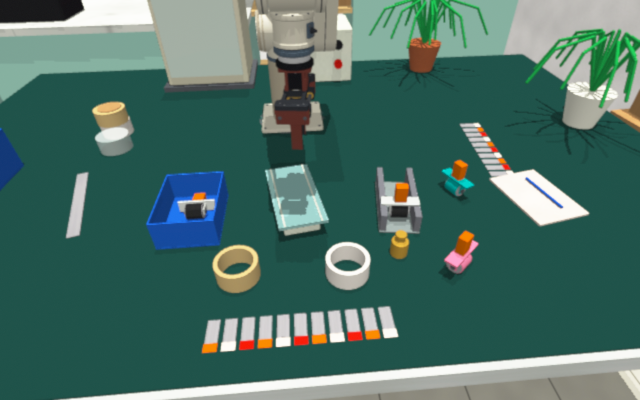

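View pics/t10.png

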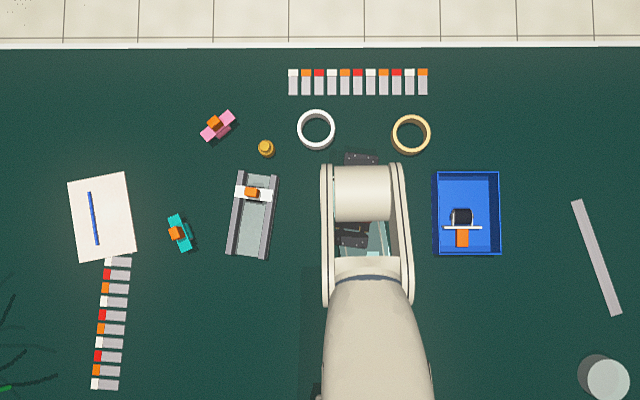

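The pictures show the smooth roller hanging upright with both wings on the rails, at top (254,193). The rocking roller lies in the bin at (462,225), the bystanders have not moved, and the arm is clear.

```bash
python3 -c "
from workcell import ctrl
print(ctrl.close_job())"
```

```text
the job is handed in; nothing more can be done
None
```

I tested both rollers on the plate, put the one that rocks in the blue bin, hung the smooth one back in the stand, and handed the job in at about 36 s of the 72 s allowed.

- **Rocking roller (robot-side berth):** I rolled it about 158 mm one way along the plate at about 7–16 N. The force dipped about every 63 mm, half a wheel turn, so it has the two flats. It went in the bin and lies on its side there.
- **Smooth roller (far berth):** I rolled it about 157 mm at about 10 N, with no dips. It hangs upright in its own berth with both wings on the rails.

**Last checks:** the final pictures show the tape rolls, the brass weight and the pink and turquoise look-alikes where they started, with the gripper well clear. The highest contact force I read was about 15.6 N, early in the first roll. Force was only read at the end of each step, so brief peaks between readings were not seen. No check failed. The tool was tilted about 0.8° when it set the smooth roller down, but the roller settled level on the rails.

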